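# Home the specimen turntable and hold the probe on the reference tile

### The job

Get a reference reading on the specimen turntable. First turn the disc by hand with its upright finger post, anticlockwise seen from above, a little over one full turn until it comes up against its stop; then take the probe out of its stand and hold its sprung tip inside the ring marked on the sloping white tile, with the probe square to the tile's face and pressed lightly, so that the tip is pushed in about half-way (never pressed hard). Finish while still holding the probe there, the disc still at its stop, and leave the two jars and the slide box alone.

Things in the scene. Friction and masses are not known exactly. Their poses are not given: they have to be found in the camera images.
- disc (a joint): angle of the turntable's black disc (194 mm diameter, 12 mm thick, top at z = 55 mm) about the vertical axis; grows anticlockwise seen from above; starts between 0 and 0.7 rad, the internal stop is at 7.0 rad. It turns easily (about 1 to 4 N at the post) and stays where it is left
- axis (a point): fixed point on the turntable's vertical axis, 80 mm above the table, level with post. The base does not move
- post (a point): point on the centre line of the round steel finger post (14 mm diameter, upright, 80 mm from the axis), 80 mm above the table; the post stands on a 24 mm diameter, 4 mm high foot on the disc and its top is at z = 100 mm. Turns with the disc. The tile is on the opposite side of the disc
- spot (a point): centre of the marked ring (black, 20 mm inside, 24 mm outside diameter) on the white 60 x 60 mm tile (on a 64 mm grey holder), 20 degrees from level; 35 mm from the disc's axis, 82 mm above the table. z: the face's outward normal; x: downhill, towards the axis and post. Turns with the disc; at the stop the tile is on the far side of the axis, its slope facing the robot to within 30 degrees
- probe_grip (a point): centre of the probe's square black handle (24 x 24 mm, 60 mm long; x, y square to its flats, z along the probe, tip to handle). The loose probe (about 140 g) stands upright, its 34 mm diameter, 8 mm high collar on the stand's top, the handle from z = 83 to 143 mm; below the collar an 18 mm diameter barrel, 36 mm long, and the sprung tip
- tip_end (a point): end of the probe's round sprung steel tip (8 mm diameter, round end, standing 24 mm out of the barrel), 98 mm below probe_grip along the probe when not pressed; same axes as probe_grip
- tip (a joint): how far the sprung tip is pushed in (m): 0 out, 0.012 fully in; the spring takes 0.75 N to start and 250 N/m more (about 2.25 N half-way in, 3.75 N fully in)
- stand: fixed grey block, 75 x 75 x 75 mm, with an upright 22 mm hole in its middle that takes the probe's barrel and tip; origin at the centre of its underside. The probe must be drawn straight up 60 mm to clear it
- jar_a: loose amber specimen jar with yellow cap, 48 mm diameter, 85 mm high, origin at the centre of its underside; bystander
- jar_b: second jar of the same kind; bystander
- slide_box: loose flat blue microscope-slide box, 60 x 90 x 26 mm with a slide on it, origin at the centre of its underside; bystander
Things that resemble listed ones, but are neither listed nor needed, are in the scene too. Of the things that look like the part that bears disc, the largest one is meant. Leave any blue look-alike of the part that bears probe_grip alone.

How it is judged:
By the outcome, as a careful person would: the job done as asked, in the order asked, and still so for the second after the job is handed in, while the arm keeps its last pose, push and grip.
It also fails if it takes over 69 s, if anything falls off the work surface, if the arm or the gripper's body presses on something with over 40 N, if the wrist force passes 120 N, or if a joint passes its speed limit or range.

### The arm

A 7-joint arm with a two-finger parallel gripper is mounted at the origin on the work surface. World frame = base frame: x ahead of the robot, y to its left, z up, the work surface at z = 0. Lengths are in m, angles in rad, forces in N, time in s.
With the tool pointing down it reaches from about 0.4 to 0.85 m from the base axis. Payload 10.4 kg.
Tool frame: the origin (TCP) lies midway between the tips of the shut fingers; the grasp point (between the pads) lies 19 mm behind it (manip.hold_point_z is the distance from the TCP to the grasp point, in m); z points along the fingers, y is the line along which they close (so a half turn about z gives the same grasp; the last joint's range is limited). The gripper opens to 85 mm and grips with 20 to 120 N. Pads are 22 mm wide; open, the fingers measure 114 mm over their backs; the gripper's body (76 mm by 85 mm) begins 54 mm behind the grasp point. The pads swing forward as they close: fully open they stand 13 mm farther back than shut.
Start: joints at [1.208, 0.332, -0.065, 1.46, 0.022, 1.35, -0.088], TCP at [0.208, -0.589, 0.231] pointing down, gripper open.
Joint ranges: [-2.6, 2.6], [-0.5, 2.12], [-1.47, 1.34], [0.16, 2.42], [-1.27, 4.41], [0.06, 2.06], [-2.6, 2.6]. Speed limits (rad/s): [2.22, 2.22, 2.79, 2.79, 3.14, 3.14, 3.14].

### API

Orientations are given as a unit quaternion [x, y, z, w].
In Python, from workcell import manip, eyes, job gives the robot as it stands.
- The arm moves only by the shell command python3 -m crank 'ROWS' [FORCE]. ROWS is JSON, a list that holds one entry, the list of rows, each a list of 7 numbers: the finger opening in cm, from 0 to 8.54, then the shift along the world's x, y, z in cm, then the turn, a rotation vector about the world's x, y, z in degrees. In form: [[[hand, x, y, z, ax, ay, az], ...]]. A call has 1 to 20 rows; each row shifts and turns the commanded pose from where the row before left it; what a row does not reach is not made up. A row lasts 1/8 s, in which the tool goes at most 62.5 mm and 10.7 degrees, less where a joint would pass 70% of its speed; a pose out of reach is approached as far as the arm can. A call with a gripper value outside its range is refused whole. The fingers move at their own pace and stop on an object; FORCE is the grip in N (left out, the last holds). Time passes only in rows, so rows that do not move let the fingers close. It gives the time, the measured TCP pose, the force, the opening and the grip force at its end, in the units of the state.
- manip.get_obs(): the state, without advancing time (a new reading comes with each control period).
- eyes.camera(name): name is "side" or "top"; returns (picture, depth): 480x640x3 uint8, red, green, blue; 480x640 float32, m along the optical axis (not along the pixel's ray), 0 where there is no reading.
- eyes.camera_params(name): a dict with "fx", "fy", "cx", "cy" (pixels), "world_from_camera" (4x4, takes a point from camera to world coordinates). Camera axes: x right, y down, z forward; pixel columns grow to the right and rows downward; lengths in m; the calibration is good to about 2 mm. A picture is of the moment at which its call begins. camera_params takes no time and is no camera call.
- job.hand_in(): hands the job in; it is judged then, once.
The state is a dict: "clock": time; "joint_pos": joint angles; "joint_velocities": joint speeds; "tau": joint torques, N m; "position": TCP position; "ee_rot": TCP orientation; "ft_force": force on the tool from outside, world axes, zero at the start; "torque": the same for the moment, N m; "grip_width": opening from 0.0 (shut) to 1.0 (fully open); "grasp_force": force on a finger pad.
Only numpy, scipy, OpenCV 4.12 (cv2) and the standard library are available. Lean on these libraries where they do the work, as an engineer would, in place of code of your own. Each camera call takes 0.05 s, during which the arm holds its last target. There are 200 camera calls.

## Working session

There is one attempt and no reset: what is moved stays moved. The work goes in short steps, Python scripts to look and compute and a shell command to move; the robot and the scene stay as the last step left them, time stands still between calls to the robot, and variables do not carry over. Pictures are saved under pics/ and viewed, at most 10 in all, crops included, and the job is handed in when it is done.

```bash
mkdir -p pics; ls; cat > h.py <<'E'
import numpy as np,cv2
from workcell import manip,eyes,job
def snap(n,f):
    p,d=eyes.camera(n); cv2.imwrite(f'pics/{f}.png',p[:,:,::-1]); np.save(f'pics/{f}.npy',d); return p,d
def P(n,d,u,v,r=1):
    k=eyes.camera_params(n); w=d[v-r:v+r+1,u-r:u+r+1]; z=np.median(w[w>0])
    T=np.array(k['world_from_camera']); return (T@[(u-k['cx'])/k['fx']*z,(v-k['cy'])/k['fy']*z,z,1])[:3]
def cloud(n,d):
    k=eyes.camera_params(n); v,u=np.mgrid[:480,:640]; T=np.array(k['world_from_camera'])
    c=np.stack([(u-k['cx'])/k['fx']*d,(v-k['cy'])/k['fy']*d,d],-1); return c@T[:3,:3].T+T[:3,3]
def pr(n,X):
    k=eyes.camera_params(n);T=np.linalg.inv(np.array(k['world_from_camera']));c=T[:3,:3]@X+T[:3,3]
    return c[0]/c[2]*k['fx']+k['cx'],c[1]/c[2]*k['fy']+k['cy']
E
python3 - <<'E'
from h import *
for n in('top','side'):
    snap(n,n+'0'); print(n,np.round(eyes.camera_params(n)['world_from_camera'],3).tolist(),eyes.camera_params(n)['fx'])
s=manip.get_obs();print({k:s[k] for k in('clock','position','ee_rot','ft_force','grip_width')},manip.hold_point_z)
E
```

```text
pics
top [[-0.002, -0.998, 0.06, 0.481], [-1.0, 0.001, -0.011, -0.101], [0.011, -0.06, -0.998, 1.123], [0.0, 0.0, 0.0, 1.0]] 447.09800490998333
side [[-0.993, -0.086, 0.077, 0.482], [-0.115, 0.753, -0.648, 0.55], [-0.002, -0.652, -0.758, 0.875], [0.0, 0.0, 0.0, 1.0]] 488.806598542998
{'clock': 0.1, 'position': array([ 0.20818372, -0.58894893,  0.2305771 ]), 'ee_rot': array([ 9.85602433e-01,  1.69078143e-01, -1.33995006e-04, -6.37881084e-04]), 'ft_force': array([-0.54202336,  0.04217609,  0.15180662]), 'grip_width': 1.002613401665506} 0.0187
```

View pics/top0.png

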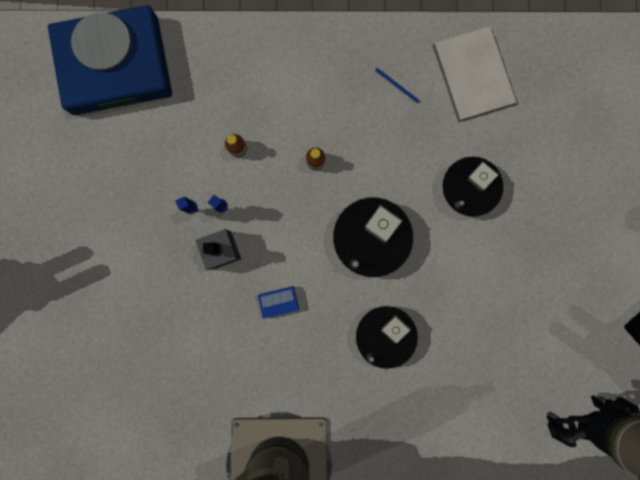

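View pics/side0.png

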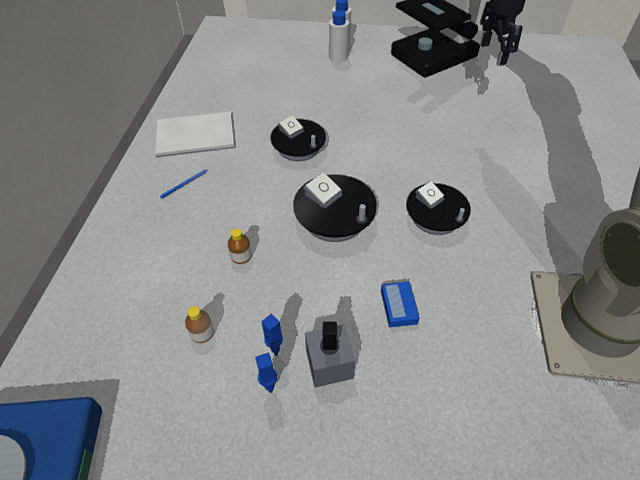

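The top view shows the largest disc at about (373,237), with its post at (355,264) and ring at (383,224). The probe handle is at (212,248) on the stand, with the blue look-alikes at (187,205) and (218,203). The side view shows the same things at disc (335,207), post (362,213), ring (323,187) and handle (330,335).

```bash
python3 - <<'E'
from h import *
A={}
for n in('top','side'):
    d=np.load(f'pics/{n}0.npy'); p=cv2.imread(f'pics/{n}0.png').astype(int); c=cloud(n,d); A[n]=c
    near=lambda x,y,r:np.hypot(c[...,0]-x,c[...,1]-y)<r
    pts={'top':dict(ring=(383,224),post=(355,264),handle=(209,248),disc=(365,240)),'side':dict(ring=(323,187),post=(362,208),handle=(330,324),disc=(335,215))}[n]
    for k,(u,v) in pts.items(): print(n,k,np.round(P(n,d,u,v),4))
    # disc: dark, z 45..62
    ctr=P(n,d,*pts['disc'])
    g=p.max(2); m=near(ctr[0],ctr[1],.13)&(abs(c[...,2]-.055)<.006)&(g<60)
    q=c[m]; (x,y),r=cv2.minEnclosingCircle(q[:,:2].astype(np.float32)); print('disc',m.sum(),x,y,r,np.median(q[:,2]))
    # tile white
    m=near(ctr[0],ctr[1],.1)&(p.min(2)>150)&(c[...,2]>.065); q=c[m]; print('tile',m.sum(),q.mean(0), np.linalg.svd(q-q.mean(0),full_matrices=False)[2][2])
    m=near(ctr[0],ctr[1],.1)&(c[...,2]>.088)&(c[...,2]<.106); m&=~(p.min(2)>150); q=c[m]; print('post?',m.sum(),[np.round(t,3).tolist() for t in (q[::max(1,len(q)//12)])])
    h=P(n,d,*pts['handle']); m=near(h[0],h[1],.05)&(c[...,2]>.135)&(c[...,2]<.155)&(g<90);q=c[m]
    if len(q): print('handle top',m.sum(),q.mean(0),q.min(0),q.max(0),cv2.minAreaRect(q[:,:2].astype(np.float32)*1000))
    m=near(h[0],h[1],.07)&(abs(c[...,2]-.075)<.006);q=c[m]
    print('stand',m.sum(),q.mean(0),cv2.minAreaRect(q[:,:2].astype(np.float32)*1000))
E
```

```text
top ring [ 0.5831 -0.2495  0.0812]
top post [ 0.4895 -0.182   0.0976]
top handle [0.5247 0.1412 0.143 ]
top disc [ 0.5472 -0.2098  0.0546]
disc 4160 0.554144561290741 -0.22950857877731323 0.09692566096782684 0.05381302400133858<stdin>:13: RuntimeWarning: Mean of empty slice.
  ret = um.true_divide(
Traceback (most recent call last):
IndexError: index 2 is out of bounds for axis 0 with size 0
```

```bash
python3 - <<'E'
from h import *
for n in('top','side'):
    d=np.load(f'pics/{n}0.npy'); p=cv2.imread(f'pics/{n}0.png').astype(int); c=cloud(n,d)
    near=lambda x,y,r:np.hypot(c[...,0]-x,c[...,1]-y)<r
    def bl(l,m,f=1):
        q=c[m]
        if len(q)<3: print(n,l,len(q)); return
        print(n,l,len(q),np.round(q.mean(0),4),np.round(q.min(0),3),np.round(q.max(0),3),np.round(np.array(sum([list(np.atleast_1d(t)) for t in cv2.minAreaRect(q[:,:2].astype(np.float32)*1000)],[])),1))
        return q
    g=p.max(2)
    q=bl('disc',near(.554,-.23,.13)&(abs(c[...,2]-.055)<.006)&(g<60)); print(cv2.minEnclosingCircle(q[:,:2].astype(np.float32)))
    q=bl('tile',near(.583,-.25,.05)&(p.min(2)>110)&(c[...,2]>.066)); 
    if q is not None: print(np.linalg.svd(q-q.mean(0),full_matrices=False)[2][2])
    bl('post',near(.49,-.182,.03)&(c[...,2]>.088)&(c[...,2]<.108))
    bl('handle',near(.525,.141,.04)&(c[...,2]>.138)&(c[...,2]<.155))
    bl('stand',near(.525,.141,.07)&(abs(c[...,2]-.075)<.006))
    for l,x,y in(('b1',.62,.2),('b2',.62,.12)): bl(l,near(x,y,.05)&(c[...,2]>.09))
    for nm,(u,v) in {'top':dict(j1=(233,140),j2=(316,154),bl1=(187,205),bl2=(218,203)),'side':dict(j1=(195,313),j2=(237,235),bl1=(266,362),bl2=(271,327))}[n].items(): print(nm,np.round(P(n,d,u,v),3))
E
```

```text
top disc 4160 [ 0.5488 -0.2253  0.0539] [ 0.461 -0.326  0.049] [ 0.649 -0.133  0.061] [ 555.2 -229.5  192.8  188.3   90. ]
((0.554144561290741, -0.22950857877731323), 0.09692566096782684)
top tile 512 [ 0.5845 -0.2493  0.0812] [ 0.548 -0.286  0.068] [ 0.62  -0.213  0.094] [ 584.4 -249.3   56.5   54.3   54.5]
[-0.2758123   0.20085679  0.93999156]
top post 30 [ 0.4895 -0.1827  0.0974] [ 0.483 -0.189  0.088] [ 0.496 -0.177  0.103] [ 489.3 -182.8   12.6   12.3   64.7]
top handle 117 [0.5248 0.1429 0.1414] [0.514 0.131 0.138] [0.536 0.155 0.147] [524.9 143.   22.3  24.6   0.6]
top stand 821 [0.5242 0.1407 0.0738] [0.479 0.097 0.069] [0.572 0.189 0.081] [524.9 143.3  75.5  75.7  20.6]
top b1 181 [0.6244 0.2045 0.1189] [0.611 0.192 0.09 ] [0.641 0.223 0.132] [625.5 206.8  25.2  24.1  27.1]
top b2 156 [0.6273 0.1323 0.1211] [0.613 0.119 0.09 ] [0.645 0.15  0.132] [628.6 134.6  25.1  24.   50.3]
j1 [0.782 0.103 0.082]
j2 [ 0.749 -0.093  0.084]
bl1 [0.622 0.196 0.125]
bl2 [0.626 0.126 0.127]
side disc 3032 [ 0.5471 -0.2125  0.0544] [ 0.458 -0.323  0.049] [ 0.649 -0.133  0.061] [ 552.8 -226.9  
[... 202 characters left out ...]
  55.5]
[-0.27719582  0.19899667  0.93998021]
side post 44 [ 0.4898 -0.1815  0.0962] [ 0.483 -0.191  0.089] [ 0.496 -0.176  0.101] [ 489.7 -183.4   14.7   12.4   76.5]
side handle 201 [0.5253 0.1436 0.1419] [0.513 0.13  0.138] [0.538 0.155 0.146] [525.6 143.1  23.7  25.9   5.7]
side stand 1271 [0.5247 0.149  0.0744] [0.479 0.096 0.069] [0.572 0.189 0.081] [525.5 142.4  75.5  77.3  19.9]
side b1 338 [0.6249 0.2113 0.119 ] [0.612 0.192 0.09 ] [0.642 0.223 0.13 ] [626.8 207.1  24.   25.7  26.9]
side b2 345 [0.6282 0.1385 0.1171] [0.614 0.118 0.09 ] [0.646 0.15  0.13 ] [629.8 134.6  24.5  25.7  50. ]
j1 [0.779 0.11  0.085]
j2 [ 0.746 -0.083  0.085]
bl1 [0.622 0.21  0.127]
bl2 [0.626 0.145 0.126]
```

```bash
python3 -m crank '[[[3,2.35,3.39,0,0,0,-4.6],[3,2.35,3.39,0,0,0,-4.6],[3,2.35,3.39,0,0,0,-4.6],[3,2.35,3.39,0,0,0,-4.6],[3,2.35,3.39,0,0,0,-4.6],[3,2.35,3.39,0,0,0,-4.6],[3,2.35,3.39,0,0,0,-4.6],[3,2.35,3.39,-0.5,0,0,-4.6],[3,2.35,3.39,-1,0,0,-4.6],[3,2.35,3.39,-1,0,0,-4.6],[3,2.35,3.39,-1,0,0,-4.6],[3,2.3,3.35,-1,0,0,-4.7],[3,0,0,0,0,0,0],[3,0,0,0,0,0,0]]]' 20
cat > st.py <<'E'
from h import *
from scipy.spatial.transform import Rotation as R
s=manip.get_obs(); r=R.from_quat(s['ee_rot']).as_matrix(); p=s['position']
print('t',round(s['clock'],2),'p',np.round(p,4),'yaw_y',round(np.degrees(np.arctan2(r[1,1],r[0,1])),2),'z',np.round(r[:,2],3),'F',np.round(s['ft_force'],2),'w',s['grip_width'],s['grasp_force'])
q=p-r[:,2]*manip.hold_point_z; print('grasp',np.round(q,4)); a=q-[.554,-.229,0]; print('r',np.hypot(*a[:2]),'th',np.degrees(np.arctan2(a[1],a[0])),'j',np.round(s['joint_pos'],2))
E
python3 st.py
```

```text
clock: 1.85
position: [0.4894, -0.1834, 0.1861]
ee_rot: [0.952, -0.307, -0.0, 0.0]
ft_force: [0.7, -0.1, -0.3]
grip_width: 0.353
grasp_force: 0.0
t 1.85 p [ 0.4894 -0.1834  0.1861] yaw_y -125.81 z [-0.001 -0.    -1.   ] F [ 0.65 -0.15 -0.3 ] w 0.35309913311674335 0.0
grasp [ 0.4895 -0.1834  0.2048]
r 0.07904525436368535 th 144.74635760020755 j [ 0.61  0.16 -0.37  1.77  0.06  1.22 -1.97]
```

```bash
python3 -m crank '[[[3,0,0.05,-3,0,0,0],[3,0,0.05,-3,0,0,0],[3,0,0,-3,0,0,0],[3,0,0,-2,0,0,0],[3,0,0,-1,0,0,0],[2,0,0,0,0,0,0],[2,0,0,0,0,0,0],[2,0,0,0,0,0,0]]]' ; python3 st.py
python3 - <<'E'
from h import *
p,d=snap('side','s1'); cv2.imwrite('pics/s1c.png',cv2.resize(p[130:270,250:450,::-1],(800,560)))
# waypoint table: 10deg steps
import math
t0=144.2;R=8
for k in range(0,42):
    a=math.radians(t0+10*k);b=math.radians(t0+10*(k+1));print(k,round(t0+10*k+10-360,0),round(R*(math.cos(b)-math.cos(a)),2),round(R*(math.sin(b)-math.sin(a)),2),end=' | ')
E
```

```text
clock: 2.85
position: [0.4903, -0.1821, 0.0672]
ee_rot: [0.952, -0.308, 0.001, 0.0]
ft_force: [-0.1, 0.3, 0.4]
grip_width: 0.237
grasp_force: 0.0
t 2.85 p [ 0.4903 -0.1821  0.0672] yaw_y -125.83 z [ 0.001 -0.001 -1.   ] F [-0.1   0.3   0.44] w 0.23737523507192004 0.0
grasp [ 0.4903 -0.1821  0.0859]
r 0.07908095911501518 th 143.65512866688917 j [ 0.59  0.29 -0.36  1.89  0.12  0.97 -2.03]
0 -206.0 -0.71 -1.2 | 1 -196.0 -0.5 -1.3 | 2 -186.0 -0.26 -1.37 | 3 -176.0 -0.02 -1.39 | 4 -166.0 0.22 -1.38 | 5 -156.0 0.46 -1.32 | 6 -146.0 0.68 -1.22 | 7 -136.0 0.88 -1.08 | 8 -126.0 1.06 -0.91 | 9 -116.0 1.2 -0.71 | 10 -106.0 1.3 -0.5 | 11 -96.0 1.37 -0.26 | 12 -86.0 1.39 -0.02 | 13 -76.0 1.38 0.22 | 14 -66.0 1.32 0.46 | 15 -56.0 1.22 0.68 | 16 -46.0 1.08 0.88 | 17 -36.0 0.91 1.06 | 18 -26.0 0.71 1.2 | 19 -16.0 0.5 1.3 | 20 -6.0 0.26 1.37 | 21 4.0 0.02 1.39 | 22 14.0 -0.22 1.38 | 23 24.0 -0.46 1.32 | 24 34.0 -0.68 1.22 | 25 44.0 -0.88 1.08 | 26 54.0 -1.06 0.91 | 27 64.0 -1.2 0.71 | 28 74.0 -1.3 0.5 | 29 84.0 -1.37 0.26 | 30 94.0 -1.39 0.02 | 31 104.0 -1.38 -0.22 | 32 114.0 -1.32 -0.46 | 33 124.0 -1.22 -0.68 | 34 134.0 -1.08 -0.88 | 35 144.0 -0.91 -1.06 | 36 154.0 -0.71 -1.2 | 37 164.0 -0.5 -1.3 | 38 174.0 -0.26 -1.37 | 39 184.0 -0.02 -1.39 | 40 194.0 0.22 -1.38 | 41 204.0 0.46 -1.32 |
```

View pics/s1c.png

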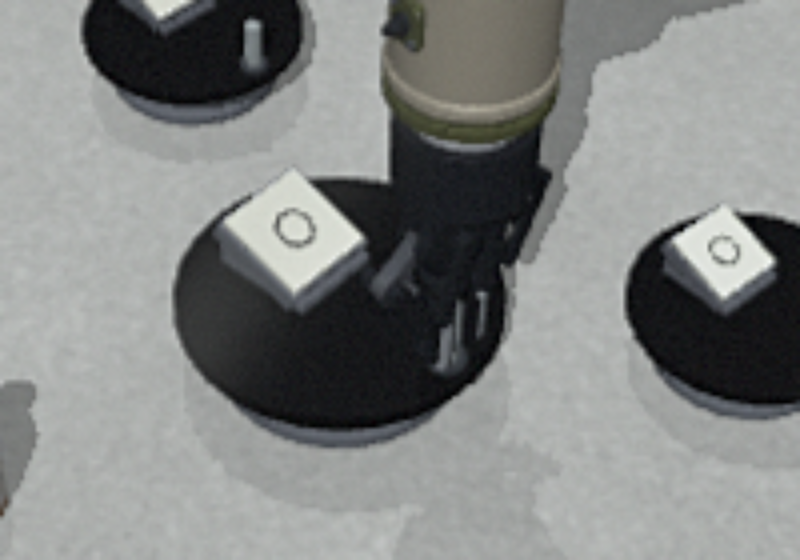

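The crop shows the post between the two fingers at about (450,340), so it is caged. I'll start turning.

```bash
python3 -m crank '[[[2,-0.71,-1.2,0,0,0,10],[2,-0.5,-1.3,0,0,0,10],[2,-0.26,-1.37,0,0,0,10],[2,-0.02,-1.39,0,0,0,10],[2,0.22,-1.38,0,0,0,10],[2,0.46,-1.32,0,0,0,10],[2,0.68,-1.22,0,0,0,10],[2,0.88,-1.08,0,0,0,10]]]' ; python3 st.py
```

```text
clock: 3.9
position: [0.4971, -0.2846, 0.0665]
ee_rot: [0.926, 0.379, -0.0, -0.0]
ft_force: [-2.0, 2.4, 1.4]
grip_width: 0.236
grasp_force: 1.6
t 3.9 p [ 0.4971 -0.2846  0.0665] yaw_y -45.51 z [-0.001  0.    -1.   ] F [-2.02  2.35  1.41] w 0.23625867821909627 1.551043912768364
grasp [ 0.4971 -0.2846  0.0852]
r 0.07955306215693517 th -135.6928177308135 j [ 0.86  0.42 -0.51  1.76  0.23  1.03 -0.53]
```

Working as intended, with a tangential push of about 3 N.

```bash
python3 -m crank '[[[2,1.06,-0.91,0,0,0,10],[2,1.2,-0.71,0,0,0,10],[2,1.3,-0.5,0,0,0,10],[2,1.37,-0.26,0,0,0,10],[2,1.39,-0.02,0,0,0,10],[2,1.38,0.22,0,0,0,10],[2,1.32,0.46,0,0,0,10],[2,1.22,0.68,0,0,0,10],[2,1.08,0.88,0,0,0,10],[2,0.91,1.06,0,0,0,10],[2,0.71,1.2,0,0,0,10],[2,0.5,1.3,0,0,0,10],[2,0.26,1.37,0,0,0,10],[2,0.02,1.39,0,0,0,10],[2,-0.22,1.38,0,0,0,10],[2,0,0,0,0,0,0]]]' ; python3 st.py
```

```text
clock: 5.9
position: [0.6323, -0.2083, 0.0665]
ee_rot: [-0.123, 0.992, 0.0, 0.0]
ft_force: [-0.4, -1.2, -0.8]
grip_width: 0.236
grasp_force: 0.0
t 5.9 p [ 0.6323 -0.2083  0.0665] yaw_y 104.17 z [-0.     0.001 -1.   ] F [-0.37 -1.23 -0.85] w 0.2358285364818826 0.0
grasp [ 0.6323 -0.2083  0.0852]
r 0.08101172623388776 th 14.770039811313842 j [ 0.9   0.76 -0.96  1.48  0.64  1.24  1.67]
```

```bash
python3 -m crank '[[[3.5,0,0,0,0,0,0],[3.5,0,0,2.5,0,0,0],[3.5,0,0,3,0,0,0],[3.5,0,0,0.5,0,0,-10.5],[3.5,0,0,0,0,0,-10.5],[3.5,0,0,0,0,0,-10.5],[3.5,0,0,0,0,0,-10.5],[3.5,0,0,0,0,0,-10.5],[3.5,0,0,0,0,0,-10.5],[3.5,0,0,0,0,0,-10.5],[3.5,0,0,0,0,0,-10.5],[3.5,0,0,0,0,0,-10.5],[3.5,0,0,0,0,0,-10.5],[3.5,0,0,0,0,0,-10.5],[3.5,0,0,0,0,0,-10.5],[3.5,0,0,0,0,0,-10.5],[3.5,0,0,0,0,0,-10.5],[3.5,0,0,0,0,0,-10.5],[3.5,0,0,0,0,0,-10.5]]]' ; python3 st.py
python3 - <<'E'
from h import *
for n in('top','side'):
    p,d=snap(n,n+'2'); c=cloud(n,d)
    m=(np.hypot(c[...,0]-.632,c[...,1]+.21)<.03)&(c[...,2]>.085)&(c[...,2]<.106);q=c[m]; print(n,len(q),q.mean(0) if len(q) else 0)
    if n=='side': cv2.imwrite('pics/s2c.png',cv2.resize(p[100:250,240:440,::-1],(800,600)))
E
```

```text
clock: 8.28
position: [0.6332, -0.2088, 0.1286]
ee_rot: [0.975, 0.223, 0.001, 0.0]
ft_force: [0.4, -0.1, -0.4]
grip_width: 0.406
grasp_force: 0.0
t 8.28 p [ 0.6332 -0.2088  0.1286] yaw_y -64.24 z [ 0.002  0.    -1.   ] F [ 0.45 -0.08 -0.45] w 0.4064698265956604 0.0
grasp [ 0.6331 -0.2088  0.1473]
r 0.08164898572041128 th 14.332005222013 j [ 0.58  0.53 -0.46  1.45  0.24  1.22 -1.03]
top 0 0
side 43 [ 0.63099726 -0.2079394   0.09580091]
```

View pics/s2c.png

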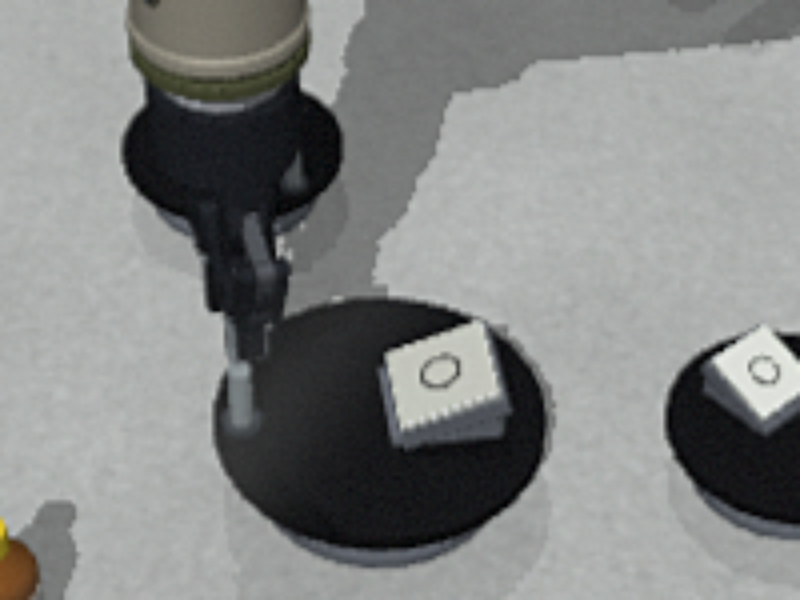

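The post stands at about (240,395) in the crop, right under the open fingers. I'll go down and carry on.

```bash
python3 -m crank '[[[3.5,-0.15,0.05,-2,0,0,-5],[3.5,0,0,-2.2,0,0,-5],[3,0,0,-2,0,0,0],[2,0,0,0,0,0,0],[2,-0.22,1.38,0,0,0,10],[2,-0.46,1.32,0,0,0,10],[2,-0.68,1.22,0,0,0,10],[2,-0.88,1.08,0,0,0,10],[2,-1.06,0.91,0,0,0,10],[2,-1.2,0.71,0,0,0,10],[2,-1.3,0.5,0,0,0,10],[2,-1.37,0.26,0,0,0,10],[2,-1.39,0.02,0,0,0,10],[2,-1.38,-0.22,0,0,0,10],[2,-1.32,-0.46,0,0,0,10],[2,0,0,0,0,0,0]]]' ; python3 st.py
```

```text
clock: 10.38
position: [0.5183, -0.1423, 0.0653]
ee_rot: [0.453, 0.892, -0.0, 0.001]
ft_force: [0.6, 0.8, 0.3]
grip_width: 0.237
grasp_force: 0.0
t 10.38 p [ 0.5183 -0.1423  0.0653] yaw_y 36.14 z [ 0.001 -0.001 -1.   ] F [0.63 0.83 0.34] w 0.23725794510916168 0.0
grasp [ 0.5183 -0.1423  0.084 ]
r 0.09376781836783747 th 112.4030035064909 j [ 0.91  0.44 -0.86  1.84  0.38  1.04  0.53]
```

```bash
python3 - <<'E'
from h import *
for n in('side','top'):
    p,d=snap(n,n+'3'); c=cloud(n,d)
    m=(np.hypot(c[...,0]-.554,c[...,1]+.229)<.1)&(p.min(2)>110)&(c[...,2]>.064);q=c[m]; a=q.mean(0)-[.554,-.229,0]; print(n,len(q),q.mean(0),'post angle from tile',np.degrees(np.arctan2(-a[1],-a[0])))
    if n=='side': cv2.imwrite('pics/s3c.png',cv2.resize(p[130:280,260:460,::-1],(800,600)))
E
```

```text
side 910 [ 0.53105166 -0.1755906   0.38680377] post angle from tile -66.74832663292912
top 376 [ 0.5598363  -0.26555546  0.08078548] post angle from tile 99.07105607767461
```

View pics/s3c.png

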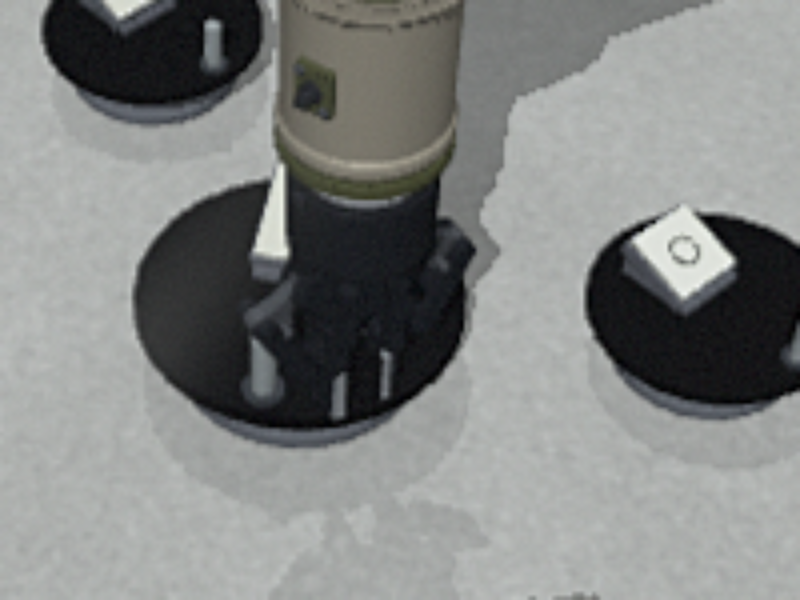

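The post at crop (262,370) has slipped out behind the fingers because I repeated one row and drifted outwards. I'll lift, measure it and regrasp.

```bash
python3 -m crank '[[[3.5,0,0,2.5,0,0,0],[3.5,0,0,3,0,0,0],[3.5,-1,0.5,0.8,0,0,0],[3.5,0,0,0,0,0,0]]]' >/dev/null; python3 st.py
python3 - <<'E'
from h import *
p,d=snap('side','side4'); c=cloud('side',d); print(np.round(P('side',d,325,218),4))
r=np.hypot(c[...,0]-.554,c[...,1]+.229)
m=(r>.06)&(r<.1)&(c[...,2]>.075)&(c[...,2]<.104)&(c[...,1]>-.2);q=c[m]; print(len(q),q.mean(0),q.min(0),q.max(0))
E
```

```text
t 10.97 p [ 0.508  -0.1359  0.1275] yaw_y 36.14 z [ 0.    -0.001 -1.   ] F [-0.72  0.73  0.39] w 0.408471511518544 0.0
grasp [ 0.508  -0.1359  0.1462]
r 0.10386369983808495 th 116.29741531664465 j [ 0.96  0.33 -0.91  1.81  0.29  1.14  0.59]
[ 0.5664 -0.1462  0.0913]
70 [ 0.56652339 -0.14867741  0.09120294] [ 0.56018649 -0.15777758  0.07647428] [ 0.57381841 -0.1436387   0.10154818]
```

```bash
python3 -m crank '[[[3.5,1.5,-0.35,0,0,0,-9],[3.5,1.5,-0.35,0,0,0,-9],[3.5,1.5,-0.35,0,0,0,-9],[3.5,1.37,-0.38,0,0,0,-9],[3.5,0,0,0,0,0,-9],[3.5,0,0,-2,0,0,0],[3.5,0,0,-2.2,0,0,0],[3,0,0,-2,0,0,0],[2,0,0,0,0,0,0],[2,0,0,0,0,0,0]]]' >/dev/null; python3 st.py
python3 - <<'E'
import math
for k in range(9):
    a=math.radians(81+10*k);b=math.radians(91+10*k);print(91+10*k,round(8*(math.cos(b)-math.cos(a)),2),round(8*(math.sin(b)-math.sin(a)),2),end=' | ')
E
```

```text
t 12.28 p [ 0.5672 -0.1506  0.0656] yaw_y -8.79 z [ 0.  0. -1.] F [0.43 0.09 0.95] w 0.23834350665860818 0.0
grasp [ 0.5672 -0.1506  0.0843]
r 0.07947079860301035 th 80.45982559164611 j [ 0.74  0.49 -0.7   1.71  0.36  1.06 -0.23]
91 -1.39 0.1 | 101 -1.39 -0.15 | 111 -1.34 -0.38 | 121 -1.25 -0.61 | 131 -1.13 -0.82 | 141 -0.97 -1.0 | 151 -0.78 -1.16 | 161 -0.57 -1.27 | 171 -0.34 -1.35 |
```

```bash
python3 -m crank '[[[2,-1.39,0.1,0,0,0,10],[2,-1.39,-0.15,0,0,0,10],[2,-1.34,-0.38,0,0,0,10],[2,-1.25,-0.61,0,0,0,10],[2,-1.13,-0.82,0,0,0,10],[2,0,0,0,0,0,0]]]' >/dev/null; python3 st.py
```

```text
t 13.03 p [ 0.5019 -0.1703  0.0661] yaw_y 41.03 z [ 0.001 -0.001 -1.   ] F [ 0.79 -0.42 -0.1 ] w 0.23189556505475672 0.0
grasp [ 0.5019 -0.1703  0.0848]
r 0.07846884901021738 th 131.5970431504352 j [ 1.    0.43 -0.9   1.86  0.39  1.04  0.66]
```

```bash
python3 -m crank '[[[2,-0.5,-0.48,0,0,0,5],[2,-0.46,-0.53,0,0,0,5],[2,-0.41,-0.57,0,0,0,5]]]' >/dev/null; python3 st.py;  python3 -m crank '[[[2,-0.37,-0.59,0,0,0,5],[2,-0.31,-0.62,0,0,0,5]]]' >/dev/null; python3 st.py
```

```text
t 13.4 p [ 0.4895 -0.1845  0.0662] yaw_y 56.11 z [ 0.002  0.    -1.   ] F [1.21 1.53 0.64] w 0.2334828797500388 1.1115392670035362
grasp [ 0.4894 -0.1845  0.0849]
r 0.07845608075546663 th 145.40901997681428 j [ 1.08  0.44 -0.95  1.87  0.41  1.04  0.94]
t 13.65 p [ 0.4827 -0.1966  0.0662] yaw_y 66.1 z [ 0.002 -0.    -1.   ] F [2.07 1.06 0.93] w 0.22911806554886724 1.0714837163686752
grasp [ 0.4826 -0.1966  0.0849]
r 0.0783558548766886 th 155.59475818812763 j [ 1.14  0.45 -0.98  1.88  0.43  1.05  1.13]
```

```bash
for i in 1; do python3 -m crank '[[[2,-0.27,-0.64,0,0,0,5],[2,0,0,0,0,0,0]]]' >/dev/null; python3 st.py;  python3 -m crank '[[[2,-0.22,-0.66,0,0,0,5],[2,0,0,0,0,0,0]]]' >/dev/null; python3 st.py; done
```

```text
t 13.9 p [ 0.4793 -0.2038  0.0657] yaw_y 70.91 z [ 0.001 -0.    -1.   ] F [ 0.76  0.59 -0.46] w 0.23769051303703892 0.0
grasp [ 0.4792 -0.2038  0.0844]
r 0.07889423506119211 th 161.35171199879917 j [ 1.16  0.45 -1.    1.88  0.44  1.05  1.22]
t 14.15 p [ 0.4768 -0.2102  0.0655] yaw_y 75.92 z [ 0. -0. -1.] F [-0.24  0.18 -0.51] w 0.2347804594315213 0.0
grasp [ 0.4768 -0.2102  0.0842]
r 0.07948934445884442 th 166.29105772643226 j [ 1.18  0.46 -1.01  1.88  0.45  1.05  1.31]
```

```bash
python3 -m crank '[[[2,-0.13,-0.68,0,0,0,5],[2,0,0,0,0,0,0]]]' >/dev/null; python3 st.py;  python3 -m crank '[[[2,-0.07,-0.69,0,0,0,5],[2,0,0,0,0,0,0]]]' >/dev/null; python3 st.py
```

```text
t 14.4 p [ 0.4753 -0.2169  0.0653] yaw_y 80.92 z [-0.  0. -1.] F [ 0.66 -0.91  0.06] w 0.23698920569430415 0.0
grasp [ 0.4753 -0.2169  0.084 ]
r 0.07962386129722314 th 171.27902907164054 j [ 1.21  0.47 -1.03  1.87  0.47  1.06  1.4 ]
t 14.65 p [ 0.4759 -0.2183  0.0654] yaw_y 86.21 z [ 0.001  0.006 -1.   ] F [ 3.72 17.01  0.43] w 0.23489245227731564 8.452388942241669
grasp [ 0.4759 -0.2184  0.0841]
r 0.07883552271050058 th 172.27369445370485 j [ 1.22  0.49 -1.05  1.87  0.47  1.07  1.49]
```

```bash
python3 -m crank '[[[3.5,0,0.3,0,0,0,0],[3.5,0,0,0,0,0,0],[3.5,0,0,3,0,0,0],[3.5,0,0,4,0,0,0],[5,0.5,3.5,4,0,0,0.4],[5,0.5,3.6,1.5,0,0,0.4],[5,0.5,3.6,0,0,0,0.4],[5,0.5,3.6,0,0,0,0.4],[5,0.5,3.6,0,0,0,0.4],[5,0.5,3.6,0,0,0,0.4],[5,0.5,3.6,0,0,0,0.4],[5,0.5,3.6,0,0,0,0.4],[5,0.5,3.6,0,0,0,0.3],[5,0.4,3,0,0,0,0.3],[5,0,0,0,0,0,0]]]' >/dev/null; python3 st.py
python3 - <<'E'
from h import *
Q=[]
for n in('top','side'):
    p,d=snap(n,n+'5'); c=cloud(n,d); r=np.hypot(c[...,0]-.554,c[...,1]+.229)
    m=(r<.08)&(p.min(2)>110)&(c[...,2]>.066)&(c[...,2]<.1); q=c[m]; N=np.linalg.svd(q-q.mean(0),full_matrices=False)[2][2]; N*=np.sign(N[2])
    t=q.mean(0); a=t-[.554,-.229,0]; print(n,'tile',len(q),np.round(t,4),'N',np.round(N,4),'tilt',np.degrees(np.arccos(N[2])),'azN',np.degrees(np.arctan2(N[1],N[0])),'post dir',np.degrees(np.arctan2(-a[1],-a[0])),'r',np.hypot(*a[:2]))
    m=(r>.06)&(r<.1)&(c[...,2]>.09)&(c[...,2]<.106)&(c[...,0]<.52);q=c[m]
    if len(q): print('post',len(q),q.mean(0),np.degrees(np.arctan2(q[:,1].mean()+.229,q[:,0].mean()-.554)))
    # dark ring pixels inside tile
    rr=np.hypot(c[...,0]-t[0],c[...,1]-t[1]); m=(rr<.018)&(c[...,2]>.066); g=p.min(2).astype(float); w=(g[m].max()-g[m]); w[w<35]=0; print('ring',(c[m]*w[:,None]).sum(0)/w.sum())
d=np.load('pics/top0.npy');c=cloud('top',d)
for n in('top','side'):
    c=cloud(n,np.load(f'pics/{n}0.npy')); m=(np.hypot(c[...,0]-.525,c[...,1]-.143)<.03)&(abs(c[...,2]-.1425)<.003); q=c[m][:,:2]; print(n,len(q),cv2.minAreaRect(q.astype(np.float32)*1000))
cv2.imwrite('pics/c5.png',np.hstack([cv2.resize(cv2.imread('pics/top5.png')[190:290,310:430],(400,333)),cv2.resize(cv2.imread('pics/top0.png')[228:272,190:245],(400,333))]))
E
```

```text
t 16.52 p [0.5232 0.1344 0.1905] yaw_y 90.08 z [ 0.     0.001 -1.   ] F [-0.73  0.26 -0.13] w 0.5873228681437138 0.0
grasp [0.5232 0.1344 0.2092]
r 0.36470018920023256 th 94.8427174510366 j [ 0.65  0.41 -1.2   1.7   0.39  1.31  0.94]
top tile 555 [ 0.5905 -0.2353  0.0814] N [-0.3329  0.0682  0.9405] tilt 19.86547534362807 azN 168.42850935504455 post dir 170.18138458970046 r 0.03701666179584776
post 28 [ 0.47609505 -0.21486396  0.09813713] 169.71544352967862
ring [ 0.59109003 -0.233749    0.08126584]Traceback (most recent call last):
  File "<stdin>", line 5, in <module>
IndexError: index 2 is out of bounds for axis 0 with size 2
```

```bash
python3 - <<'E'
from h import *
for n in('top','side'):
    c=cloud(n,np.load(f'pics/{n}0.npy')); m=(np.hypot(c[...,0]-.525,c[...,1]-.143)<.03)&(abs(c[...,2]-.1425)<.003); q=c[m][:,:2]; 
    for l in (1,3): print(n,len(q),cv2.minAreaRect(q.astype(np.float32)*1000)); q=q[np.hypot(*(q-np.median(q,0)).T)<.016]
cv2.imwrite('pics/c5.png',np.hstack([cv2.resize(cv2.imread('pics/top5.png')[190:290,310:430],(400,333)),cv2.resize(cv2.imread('pics/top0.png')[228:272,190:245],(400,333),interpolation=cv2.INTER_CUBIC)]))
E
```

```text
top 100 ((524.84765625, 142.82801818847656), (22.14213752746582, 24.469066619873047), 0.3473111689090729)
top 100 ((524.84765625, 142.82801818847656), (22.14213752746582, 24.469066619873047), 0.3473111689090729)
side 188 ((525.6481323242188, 142.5474090576172), (23.590538024902344, 24.936025619506836), 5.8162431716918945)
side 186 ((525.6481323242188, 142.5474090576172), (23.590538024902344, 24.936025619506836), 5.8162431716918945)
```

View pics/c5.png

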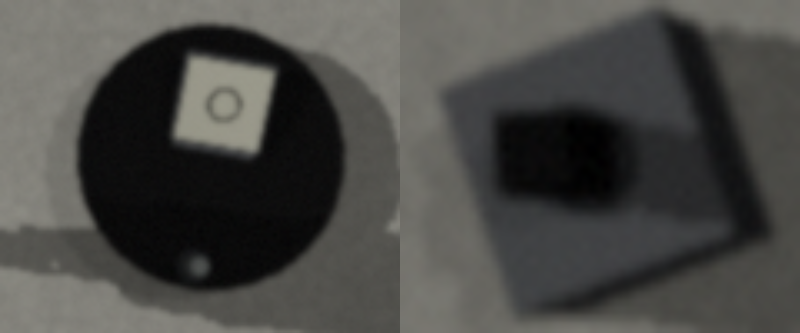

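The left crop shows the tile on the far side and the post towards the robot, with the disc at its stop. On the right, the handle is nearly square to the world axes (about 2°), so I'll grasp it now.

```bash
python3 -m crank '[[[5,0.2,0.85,0,0,0,2],[5,0,0,-3,0,0,0],[5,0,0,-3,0,0,0],[5,0,0,-2.5,0,0,0],[5,0,0,-1.15,0,0,0],[2,0,0,0,0,0,0],[1.5,0,0,0,0,0,0],[1.5,0,0,0,0,0,0],[1.5,0,0,0,0,0,0],[1.5,0,0,0,0,0,0]]]' 50 >/dev/null; python3 st.py
```

```text
t 17.88 p [0.526  0.1412 0.0946] yaw_y 91.99 z [ 0.001  0.001 -1.   ] F [0.35 3.96 5.07] w 0.27541191240448226 51.606770753860474
grasp [0.526  0.1412 0.1133]
r 0.3712103026481671 th 94.33049909699784 j [ 0.56  0.53 -1.12  1.79  0.52  1.15  0.88]
```

```bash
python3 -m crank '[[[1.5,0,0,1,0,0,0],[1.5,0,0,2,0,0,0],[1.5,0,0,3,0,0,0],[1.5,0,0,3,0,0,0],[1.5,0,0,3,0,0,0],[1.5,0,0,2,0,0,0],[1.5,0,0,0,0,0,0]]]' >/dev/null; python3 st.py; python3 -m crank '[[[1.5,0.2,-1.5,0,0,0,0],[1.5,0.2,-2.6,0,0,0,0],[1.5,0.2,-3,0,-0.46,-2.46,0],[1.5,0.2,-3,0,-0.46,-2.46,0],[1.5,0.2,-3,0,-0.46,-2.46,0],[1.5,0.2,-3,0,-0.46,-2.46,0],[1.5,0.2,-3,0,-0.46,-2.46,0],[1.5,0.3,-3,0,-0.46,-2.46,0],[1.5,0.3,-3,0,-0.46,-2.46,0],[1.5,0.3,-3,0,-0.46,-2.44,0],[1.5,0.3,-3,0,0,0,0],[1.5,0.3,-3,-1,0,0,0],[1.5,0.2,-2,-1,0,0,0],[1.5,0,0,-1,0,0,0],[1.5,0,0,0,0,0,0]]]' >/dev/null; python3 st.py
python3 - <<'E'
from h import *
for n in('top','side'): snap(n,n+'6')
a=cv2.imread('pics/side6.png')[80:260,230:430];b=cv2.imread('pics/top6.png')[180:300,310:450]
cv2.imwrite('pics/c6.png',np.hstack([cv2.resize(a,(440,396)),cv2.resize(b,(360,396))]))
E
```

```text
t 18.75 p [0.526  0.1404 0.2346] yaw_y 91.93 z [ 0.001 -0.    -1.   ] F [-0.17 -0.27 -2.48] w 0.27219032921549463 50.98246157169342
grasp [0.526  0.1404 0.2533]
r 0.3704942311958343 th 94.34127185876211 j [ 0.65  0.39 -1.23  1.63  0.37  1.39  0.99]
t 20.62 p [ 0.5556 -0.2196  0.2024] yaw_y 91.28 z [ 0.334 -0.061 -0.94 ] F [ 0.32 -0.78 -1.  ] w 0.27282092901971555 50.773905515670776
grasp [ 0.5493 -0.2184  0.2199]
r 0.011565816549887963 th 113.94395470843483 j [ 1.45  0.23 -1.23  1.84  0.24  0.88  1.76]
```

View pics/c6.png

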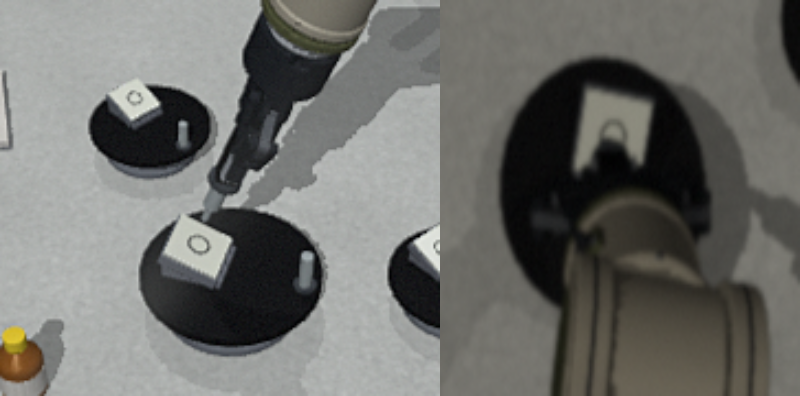

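The probe is held and its tip is in view at about (207,215) in the side crop. The ring is at (198,243), the tile is clear, and the post is still near the robot at (306,268).

```bash
cat > m.py <<'E'
from h import *
from scipy.spatial.transform import Rotation as R
import sys
f=sys.argv[1]; s=manip.get_obs(); z=R.from_quat(s['ee_rot']).as_matrix()[:,2]; g=s['position']-z*manip.hold_point_z
p=cv2.imread(f'pics/{f}.png');d=np.load(f'pics/{f}.npy');c=cloud('side',d)
r=np.hypot(c[...,0]-.5898,c[...,1]+.2355); m=(r<.045)&(p.min(2)>120)&(c[...,2]>.066)&(c[...,2]<.097); q=c[m]
for _ in range(3):
    t=q.mean(0);N=np.linalg.svd(q-t,full_matrices=False)[2][2];N*=np.sign(N[2]); q=q[abs((q-t)@N)<.003]
print('tile',len(q),np.round(t,4),np.round(N,4),'az',np.degrees(np.arctan2(N[1],N[0])))
x=np.cross([0,0,1],N);x/=np.linalg.norm(x);y=np.cross(N,x);ab=np.stack([(q-t)@x,(q-t)@y],1);rc=cv2.minAreaRect(ab.astype(np.float32)*1000);print('rect',rc)
cen=t+x*rc[0][0]/1e3+y*rc[0][1]/1e3;print('rect centre',np.round(cen,4))
k=(np.hypot(c[...,0]-cen[0],c[...,1]-cen[1])<.016)&(abs((c-cen)@N)<.004); gr=p.min(2).astype(float); w=np.clip(gr[k].max()-30-gr[k],0,None); print('ring',np.round((c[k]*w[:,None]).sum(0)/w.sum(),4))
v=c-g; a=v@z; e=v-a[...,None]*z; rad=np.linalg.norm(e,axis=-1)
for lo,hi in((.035,.041),(.042,.056),(.056,.072),(.076,.086),(.086,.094),(.094,.104)):
    k=(a>lo)&(a<hi)&(rad<.022)
    if k.sum()>2: print(lo,k.sum(),'off',np.round(e[k].mean(0),4))
print('view',np.round(np.array(eyes.camera_params('side')['world_from_camera'])[:3,3]-g,2))
tip=g+z*.098; print('tip px',pr('side',tip),'tip',np.round(tip,4),'along N',(tip-cen)@N,'lateral',np.round(((tip-cen)-((tip-cen)@N)*N),4),'ang',np.degrees(np.arccos(-z@N)))
k=(c[...,0]<.5)&(np.hypot(c[...,0]-.475,c[...,1]+.215)<.03)&(c[...,2]>.085)&(c[...,2]<.104); print('post',k.sum(),c[k].mean(0))
E
python3 m.py side6
```

```text
tile 474 [ 0.59   -0.2351  0.0817] [-0.3361  0.0657  0.9395] az 168.94618335086977
rect ((1.2027969360351562, -0.4910564422607422), (59.78410339355469, 64.42819213867188), 89.68753051757812)
rect centre [ 0.5893 -0.2362  0.0815]
ring [ 0.5888 -0.2363  0.0817]
0.035 14 off [0.0037 0.0103 0.0007]
0.042 25 off [ 0.0011  0.0065 -0.    ]
0.056 43 off [ 0.0007  0.0061 -0.0001]
0.076 7 off [-0.0003  0.0024 -0.0003]
0.086 9 off [-0.0001  0.0029 -0.0002]
0.094 3 off [-0.0005  0.0024 -0.0003]
view [-0.07  0.77  0.65]
tip px (np.float64(321.5539909607424), np.float64(179.48137788395115)) tip [ 0.5831 -0.2244  0.1293] along N 0.04775443114831414 lateral [0.0099 0.0087 0.0029] ang 0.17567572540999432
post 49 [ 0.47635835 -0.21341048  0.09487708]
```

```bash
python3 -m crank '[[[1.5,-0.5,-0.42,-0.15,0,0,0],[1.5,-0.49,-0.42,-0.14,0,0,0],[1.5,0.47,-0.09,-1.32,0,0,0],[1.5,0.47,-0.09,-1.32,0,0,0],[1.5,0.4,-0.08,-1.12,0,0,0],[1.5,0,0,0,0,0,0],[1.5,0,0,0,0,0,0]]]' >/dev/null; python3 st.py
cat > f.py <<'E'
from h import *
F=[]
for i in range(8): eyes.camera('side') ; F.append(manip.get_obs()['ft_force'])
N=np.array([-.336,.0645,.9395]); F=np.array(F); print('F',F.mean(0).round(2),'sd',F.std(0).round(2),'along N',(F@N).mean().round(2))
E
python3 f.py
python3 - <<'E'
from h import *
snap('side','side7')
E
python3 m.py side7
```

```text
t 21.6 p [ 0.5602 -0.2313  0.1638] yaw_y 91.25 z [ 0.337 -0.063 -0.94 ] F [-0.26 -0.02 -1.69] w 0.27603509009054317 50.71280658245087
grasp [ 0.5539 -0.2301  0.1814]
r 0.001143043797431733 th -95.53120136792018 j [ 1.39  0.3  -1.16  1.87  0.33  0.82  1.7 ]
F [-0.07  0.17 -1.82] sd [0.55 0.29 0.47] along N -1.67
tile 439 [ 0.5901 -0.2335  0.0815] [-0.3442  0.063   0.9368] az 169.627358500279
rect ((2.627309799194336, -0.45133399963378906), (60.233829498291016, 62.346370697021484), 89.52464294433594)
rect centre [ 0.5892 -0.236   0.0814]
ring [ 0.5879 -0.2351  0.0814]
0.035 16 off [0.0036 0.01   0.0006]
0.042 23 off [ 0.001   0.006  -0.0001]
0.056 37 off [ 0.0009  0.0062 -0.0001]
0.076 7 off [-0.      0.0024 -0.0002]
0.086 11 off [ 0.0004  0.0026 -0.    ]
0.094 27 off [ 0.0007 -0.001   0.0003]
view [-0.07  0.78  0.69]
tip px (np.float64(320.7899574009817), np.float64(188.6103248775397)) tip [ 0.5867 -0.2364  0.0889] along N 0.007893601460675342 lateral [ 0.0002 -0.001   0.0001] ang 0.4843701197694584
post 49 [ 0.47633809 -0.21324722  0.09471871]
```

```bash
sed -i 's/range(8)/range(14)/' f.py
python3 -m crank '[[[1.5,0.1,-0.02,-0.28,0,0,0],[1.5,0.1,-0.02,-0.28,0,0,0],[1.5,0,0,0,0,0,0]]]' >/dev/null; python3 f.py
python3 -m crank '[[[1.5,0.1,-0.02,-0.28,0,0,0],[1.5,0,0,0,0,0,0]]]' >/dev/null; python3 f.py
python3 -m crank '[[[1.5,0.07,-0.01,-0.19,0,0,0],[1.5,0,0,0,0,0,0]]]' >/dev/null; python3 f.py;python3 st.py
```

```text
F [ 0.09  0.37 -1.69] sd [0.51 0.52 0.44] along N -1.6
F [-0.29 -0.21 -0.58] sd [0.54 0.43 0.44] along N -0.46
F [-0.66  0.04 -0.34] sd [0.4  0.42 0.47] along N -0.1
t 25.02 p [ 0.5637 -0.2321  0.1531] yaw_y 91.23 z [ 0.336 -0.063 -0.94 ] F [-0.63 -0.38  0.17] w 0.27560524928175917 51.05861306190491
grasp [ 0.5575 -0.2309  0.1706]
r 0.003966174374405599 th -29.20998338125276 j [ 1.36  0.32 -1.14  1.88  0.36  0.8   1.68]
```

```bash

python3 -m crank '[[[1.5,0.09,-0.02,-0.24,0,0,0],[1.5,0,0,0,0,0,0]]]' >/dev/null; python3 f.py;python3 f.py; python3 st.py
python3 - <<'E'
from h import *
p,d=snap('side','side8'); cv2.imwrite('pics/c8.png',cv2.resize(p[140:250,270:410,::-1],(763,600),interpolation=cv2.INTER_CUBIC))
E
python3 m.py side8
```

```text
F [-0.96  0.14  0.36] sd [0.36 0.35 0.61] along N 0.67
F [-0.89  0.57  0.21] sd [0.62 0.54 0.46] along N 0.54
t 26.68 p [ 0.5646 -0.2323  0.1506] yaw_y 91.23 z [ 0.336 -0.063 -0.94 ] F [-1.91 -0.19  0.14] w 0.2792191035089803 51.1673229932785
grasp [ 0.5583 -0.2311  0.1682]
r 0.0048277446501298815 th -26.033328644598328 j [ 1.35  0.33 -1.14  1.88  0.37  0.8   1.68]
tile 401 [ 0.5909 -0.2331  0.0818] [-0.3291  0.0627  0.9422] az 169.21060253840332
rect ((2.8217620849609375, -0.9141464233398438), (61.88798904418945, 59.6387939453125), 0.2793823182582855)
rect centre [ 0.5896 -0.2357  0.0815]
ring [ 0.5882 -0.2353  0.0816]
0.035 13 off [0.0026 0.0112 0.0002]
0.042 22 off [0.0014 0.0058 0.0001]
0.056 36 off [ 0.0009  0.0057 -0.0001]
0.076 5 off [0.0005 0.0021 0.    ]
0.086 165 off [0.0006 0.0028 0.    ]
0.094 20 off [0.0039 0.0027 0.0012]
view [-0.08  0.78  0.71]
tip px (np.float64(318.89418975351845), np.float64(192.16969553118415)) tip [ 0.5913 -0.2372  0.0761] along N -0.005708445037015729 lateral [-0.0001 -0.0011  0.    ] ang 0.4337007142136958
post 49 [ 0.4763188  -0.21322089  0.09513849]
```

View pics/c8.png

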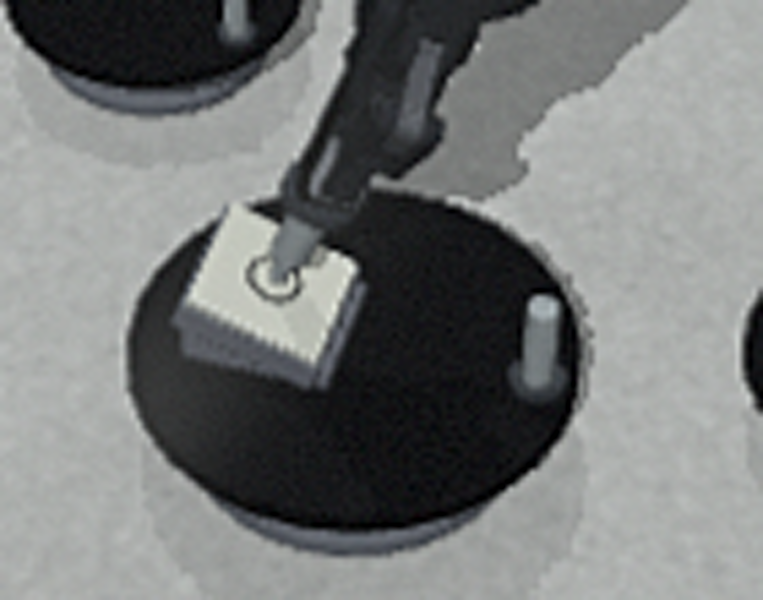

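The tip sits inside the ring at about (278,275). The force along the tile's normal has risen by about 2.25 N, and geometry gives about 5.7 mm pushed in. The post hasn't moved.

```bash
python3 -c "
from h import *
print(job.hand_in())"
```

```text
the job is handed in; nothing more can be done
None
```

The job is handed in at about 27 s of the 69 s: the disc was turned anticlockwise to its stop (about 386° in all) and measured unmoved since, and the probe is held square to the tile inside the ring with its tip pushed in about 6 mm (roughly 2.25 N). The fingers slipped off the post once mid-turn and I regrasped it.

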